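Ready the spring car launcher at half power

TASK

Get the toy car launcher on the school bench ready for a half-power run. With the fingertips push the launcher's upright plate all the way back against its spring and let go, so that it comes back and catches on the stop pin at mid position; then gently push the wooden car along its lane until its tail rests against the plate, leaving the plate caught at mid position. Push only: never squeeze the car or lift it off the lane, and leave the other things on the table where they are.

Things in the scene. Friction and masses are not known exactly. Their poses are not given: they have to be found in the camera images.
- launcher: Spring launcher fixed to the bench on a plywood base 565 x 120 x 18 mm (own x -320 to +245 mm). Origin at bench level, on the centre line, under the plate's front face at rest. x axis: the way the plate is pushed back and the car must be pushed; z up. The lane lies at negative x between two aluminium rails 68 mm apart (x -315 to -15 mm, tops 28 mm above the bench).
- stop_pin (a joint): Sprung vertical steel stop pin in an aluminium bridge over the slide bar at launcher x 98 to 114 mm (72 mm high, 56 mm wide); its round head is 90 mm above the bench when down. In m: 0 down, about 0.009 when the tooth lifts it. It works by itself. Behind it is the spring housing, x 135 to 225 mm, 68 mm high.
- slide (a joint): Sprung slide with the plate, in m: 0 at rest, grows as the plate goes back along launcher +x, 0.060 at the end stop. Spring pushes it forward with 3 N at 0, 6 N at 0.030, 9 N at 0.060; damper 12 N per m/s. Its tooth lifts the stop pin (up to 2 N more) and passes it at 0.031: let go from beyond 0.035 it comes back by itself to 0.030 and is held by the pin; let go from less than 0.030 it returns to 0.
- plate_face (a point): Centre of the working part of the front face of the upright aluminium push plate (56 mm wide, 10 mm thick, from 21 to 81 mm above the bench); this point is 45 mm above the bench and moves with the slide; axes as the launcher's. The face looks down the lane (launcher -x); push it here.
- car: Wooden toy car in the lane, 110 mm long, 58 mm wide over the wheels, 51 mm high, about 170 g, dark panel on the roof, four turning wheels 28 mm across, slightly stiff (it rolls with about 0.6 N and stays where it is left). Origin on the launcher base (18 mm above the bench) under its middle; x axis points to its tail, along the lane to the plate; z up.
- car_tail (a point): Middle of the car's flat tail face, 22 mm above the base (40 mm above the bench); axes as the car's. The face is 34 mm wide, 12 to 32 mm above the base (the cabin above it starts 11 mm further forward).
- car_nose (a point): Middle of the car's flat nose face, 34 mm wide, 12 to 32 mm above the base; this point is 22 mm above the base (40 mm above the bench); axes as the car's. Push here, towards +x.
- helicopter: Bystander: wooden toy helicopter on black skids, about 235 x 110 x 141 mm, origin under its middle. To be left alone.
- racer: Bystander: small red plastic three-wheeler, 100 x 52 x 31 mm, beside the launcher, not in the lane. To be left alone.
- crawler: Bystander: tiny four-legged wire crawler, 56 x 56 x 36 mm. To be left alone.
- screwdriver: Bystander: screwdriver 170 mm long lying beside the launcher. To be left alone.
- spare_wheel: Bystander: black wheel 32 mm across, 9 mm thick, lying flat beside the launcher. To be left alone.
- mug: Bystander: white mug, 80 mm across, 95 mm high. To be left alone.
There are look-alikes about, which are no part of the job. Of the things that look like the car, the middle-sized one is meant.

How it is judged (in metres and radians):
On the way, in this order (a step that is already met when the one before it is completed fails the run):
1. the plate is pushed all the way back (slide beyond 0.055) while the car still stands clear of it (value of joint slide above 0.055 m and x of car_tail in the frame of plate_face below -0.015 m), for 0.05 s.
2. the plate is let go and has come back to its catch at mid position (slide 0.025 to 0.035), at rest, untouched by the robot, the car still clear of it (value of joint slide between 0.025 and 0.035 m and velocity of joint slide between -0.005 and 0.005 m/s and contact force between each of the arm, the fingers and slide below 0.2 N and x of car_tail in the frame of plate_face below -0.015 m), for 0.2 s.
At the end, for the whole second after the job is handed in: The plate is caught at mid position (slide 0.025 to 0.035 m); the car stands on its wheels in the lane (within 12 mm of the centre line, tilt under 0.1 rad), at rest, with its tail within 8 mm of the plate; the other things are where they were (value of joint slide between 0.025 and 0.035 m and x of car_tail in the frame of plate_face above -0.008 m and linear speed of car below 0.01 m/s and angle between car's own z axis and vertical below 0.1 rad and z of car in the frame of launcher below 0.024 m and y of car in the frame of launcher between -0.012 and 0.012 m); the robot touches nothing.
It fails at once if the fingers squeeze or press the car with more than 20 N (contact force between the fingers and car above 20 N).
It fails at once if the car is lifted off the lane (more than 12 mm) or tipped (more than 0.4 rad) (z of car in the frame of launcher above 0.03 m or angle between car's own z axis and vertical above 0.4 rad).
It fails at once if another thing on the table is moved by more than 20 mm (distance of any of helicopter, racer, crawler, screwdriver, spare_wheel, mug from where it was at the start of the episode above 0.02 m).
It also fails if it takes over 54 s, if anything falls off the work surface, if the arm or the gripper's body presses on something with over 40 N, if the wrist force passes 120 N, or if a joint passes its speed limit or range.

ROBOT

A 6-joint arm with a two-finger parallel gripper is mounted at the origin on the work surface. World frame = base frame: x ahead of the robot, y to its left, z up, the work surface at z = 0. Lengths are in m, angles in degrees, forces in N, time in s.
With the tool pointing down it reaches from about 0.3 to 0.775 m from the base axis. Payload 14.6 kg.
Tool frame: the origin (TCP) lies at the very end of the fingers, on their centre line; the grasp point (between the pads) lies 19 mm behind it; z points along the fingers, y is the direction in which the jaws open and shut (so a half turn about z gives the same grasp; the last joint's range is limited). The gripper opens to 85 mm and grips with 20 to 120 N. Pads are 22 mm wide; open, the fingers measure 114 mm over their backs; the gripper's body (76 mm by 85 mm) begins 54 mm behind the grasp point. The pads swing forward as they close: fully open they stand 13 mm farther back than shut.
Start: joints at [61.501, 17.183, 87.147, -0, 75.671, -3.816], TCP at [0.23, 0.5, 0.231] pointing down, gripper open.
Joint ranges: [-173.82, 173.82], [-45.26, 126.66], [13.44, 144.39], [-59.66, 239.66], [0, 175.72], [-146.38, 146.38]. Speed limits (degrees/s): [127.2, 127.2, 147.25, 180, 180, 180].

INTERFACE

Orientations are given as [roll, pitch, yaw] about the fixed x, y, z axes, in that order (R = Rz(yaw) Ry(pitch) Rx(roll)).
In Python, from station import bot gives the robot as it stands.
- The arm moves only by the tool play_rows, never from a script. Its argument "commands" is one flat list of numbers, 7 for each row, row after row: the turn, a rotation vector about the tool's x, y, z in rad, then the shift along the tool's x, y, z in mm, then the opening in per cent of the stroke, from 0 (shut) to 100 (fully open). In form: [ax, ay, az, dx, dy, dz, grip, ax, ay, az, dx, dy, dz, grip, ...]. A call has exactly 5 rows; each row shifts and turns the commanded pose from where the row before left it, along the tool's axes as they then stand; what a row does not reach is not made up. A row lasts 1/12 s, in which the tool goes at most 41.7 mm and 7.16 degrees, less where a joint would pass 70% of its speed; a pose out of reach is approached as far as the arm can. A call with a gripper value outside its range is refused whole. The fingers move at their own pace and stop on an object; the grip force is fixed at half the most. Time passes only in rows, so rows that do not move let the fingers close, or fill a call up. It gives the time, the measured TCP pose, the force and the opening at its end, in the units of the state.
- bot.state(): the state, without advancing time (a new reading comes with each control period).
- bot.capture(name): name is "scene" or "top" or "wrist"; returns a dict with "img" (400x640x3 uint8, red, green, blue), "range_z" (400x640 float32, m along the optical axis (not along the pixel's ray), 0 where there is no reading), "K" (3x3 intrinsics, pixels), "rvec" (rotation vector, rad) and "tvec" (3), from world to camera coordinates, as OpenCV has them. Camera axes: x right, y down, z forward; pixel columns grow to the right and rows downward; lengths in m; the calibration is good to about 2 mm. A picture is of the moment at which its call begins.
- bot.job_done(): hands the job in, once; it reports no verdict.
The state is a dict: "time_s": time; "joints": joint angles; "joint_velocities": joint speeds; "joint_efforts": joint torques, N m; "tcp_pos": TCP position; "ee_rot": TCP orientation; "ft_force": force on the tool from outside, world axes, zero at the start; "wrist_torque": the same for the moment, N m; "opening": finger opening in m.
Only numpy, scipy, OpenCV 4.12 (cv2) and the standard library are available. Lean on these libraries where they do the work, as an engineer would, in place of code of your own. Each camera call takes 0.05 s, during which the arm holds its last target. There are 200 camera calls.

## Working session

There is one attempt and no reset: what is moved stays moved. The work goes in short steps, Python scripts to look and compute and a tool call to move; the robot and the scene stay as the last step left them, time stands still between calls to the robot, and variables do not carry over. Pictures are saved under pics/ and viewed, about 8 in all and at most 12, crops included, and the job is handed in when it is done.

Besides the shell and the picture viewer there is one more tool, called after "Request:" as name(argument=value, ...) on one line, values as JSON. play_rows: Moves the arm, as the interface text tells. Its arguments: {"type":"object","properties":{"commands":{"type":"array"}},"required":["commands"]}

```bash
mkdir -p pics; ls
cat > h.py <<'E'
import numpy as np,cv2
from station import bot
def cap(n):
    c=bot.capture(n); R=cv2.Rodrigues(np.array(c["rvec"],float))[0]; c["R"]=R; c["t"]=np.array(c["tvec"],float).ravel(); c["K"]=np.array(c["K"]); return c
def save(c,f): cv2.imwrite(f,cv2.cvtColor(c["img"],cv2.COLOR_RGB2BGR))
def ray(c,u,v,z):
    d=c["R"].T@np.linalg.inv(c["K"])@np.array([u,v,1.]); o=-c["R"].T@c["t"]; return o+d*(z-o[2])/d[2]
def pts(c):
    Z=c["range_z"]; v,u=np.mgrid[:400,:640]; P=np.stack([u,v,np.ones_like(u)],-1)@np.linalg.inv(c["K"]).T*Z[...,None]
    return (P-c["t"])@c["R"]   # world
E
python3 - <<'E'
from h import *
for n in("top","scene"):
    c=cap(n); save(c,f"pics/{n}1.png"); print(n,c["K"][0],-c["R"].T@c["t"],c["R"][2])
    np.savez(f"{n}1.npz",**{k:c[k] for k in("img","range_z","K","R","t")})
print(bot.state())
E
```

```text
pics
top [407.38890696   0.         324.1705717 ] [ 0.37151285 -0.08825762  0.98158293] [ 0.13066995  0.02855193 -0.99101471]
scene [362.3525185    0.         326.61653915] [0.84492096 0.59406452 0.61046592] [-0.35306054 -0.72941329 -0.58592193]
{'time_s': 0.1, 'joints': array([ 6.15003986e+01,  1.72122283e+01,  8.71771377e+01, -1.65714183e-03,
        7.56694306e+01, -3.81588335e+00]), 'joint_velocities': array([ 0.10261699, -0.06203781, -0.11544165, -0.04844185, -0.07597631,
       -0.02726659]), 'joint_efforts': array([ 1.22376769e-03, -5.44380748e+01, -3.62365723e+01, -1.04268926e-05,
        3.06267844e-03,  5.55751967e-05]), 'tcp_pos': array([0.22959387, 0.49955695, 0.23077721]), 'ee_rot': array([-1.79941227e+02, -2.31134593e-03,  1.55316692e+02]), 'ft_force': array([ 0.37370176, -0.00743501, -1.02881162]), 'wrist_torque': array([ 0.00590237, -0.004612  ,  0.0105318 ]), 'opening': 0.08570540768409758}
```

View pics/top1.png

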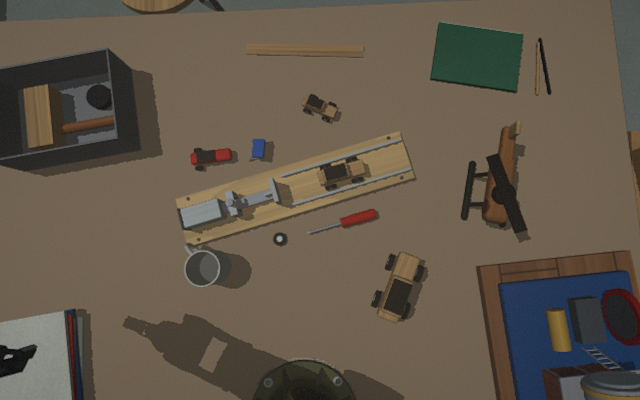

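View pics/scene1.png

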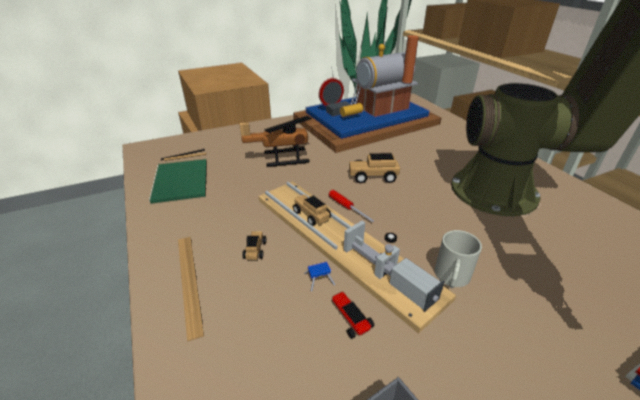

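The top view shows three cars: small (320,107), middle-sized in the lane (341,173) and large (398,286). The launcher runs from the lane end (408,155) to the housing (200,213), with the plate at (275,190). I pick the car in the lane and will measure it and crop it close.

Run:
```python
from h import *
c=dict(np.load("top1.npz")); P=pts(c); u0,u1,v0,v1=165,425,120,255
m=np.zeros((400,640),bool); m[v0:v1,u0:u1]=True
z=P[...,2]; print("table z",np.median(z[300:330,250:300]))
b=cv2.cvtColor(c["img"],cv2.COLOR_RGB2HSV)
mask=(m&(z>0.010)&(z<0.12)).astype(np.uint8)
n,l,s,_=cv2.connectedComponentsWithStats(mask)
for k in range(1,n):
    if s[k,4]>60: print(k,s[k],np.median(z[l==k]))
k=1+np.argmax(s[1:,4])
q=P[(l==k)&(z<0.024)][:,:2]; r=cv2.minAreaRect((q*1000).astype(np.float32)); print("base rect",r,cv2.boxPoints(r))
# ray corners on plane z=18
box=cv2.boxPoints(cv2.minAreaRect(np.argwhere(l==k)[:,::-1].astype(np.float32))); print(box)
for p in [(177,199),(401,133),(414,178),(190,244)]: print(p,ray(c,*p,.018).round(4))
crop=cv2.resize(c["img"][125:255,165:425],None,fx=3,fy=3,interpolation=cv2.INTER_CUBIC)
cv2.imwrite("pics/crop1.png",cv2.cvtColor(crop,cv2.COLOR_RGB2BGR))
```

```text
table z 0.00045803653788914706
2 [  176   132   239   123 11931] 0.019456793764938828
3 [250 139  21  22 264] 0.03550864315119996
4 [191 148  42  22 586] 0.027447535700580852
5 [307 209  70  26 467] 0.02247127821903152
base rect ((502.288818359375, 5.392242431640625), (162.64454650878906, 567.0074462890625), 15.905365943908691) [[ 346.38593  255.75589]
 [ 501.7739  -289.54404]
 [ 658.1917  -244.9714 ]
 [ 502.80374  300.32852]]
[[170.18863 200.33391]
 [400.10904 130.35814]
 [419.61942 194.46367]
 [189.699   264.43945]]
(177, 199) [0.5027 0.2948 0.018 ]
(401, 133) [ 0.647  -0.2506  0.018 ]
(414, 178) [ 0.5356 -0.2758  0.018 ]
(190, 244) [0.3939 0.2613 0.018 ]
```

View pics/crop1.png

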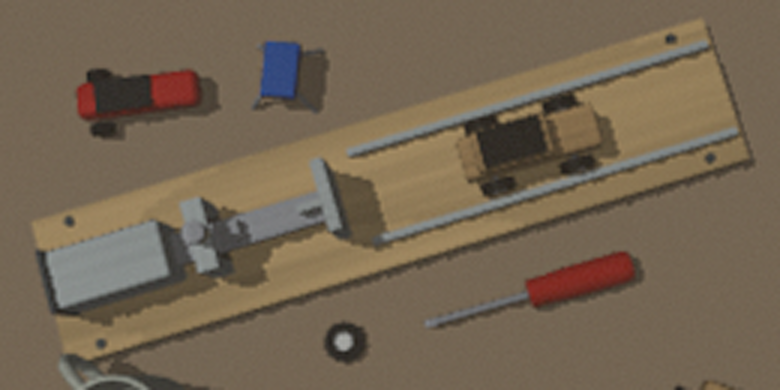

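The crop confirms it: tan car in the lane at (341,173) full-image, dark roof panel, between the rails, nose to the right. The plate is at (275,190) and the pin bridge at (232,203). Now refining the launcher frame.

```bash
cat >> h.py <<'E'
def lframe(O,yaw):
    a=np.radians(yaw); X=np.array([np.cos(a),np.sin(a)]); return X,np.array([-X[1],X[0]])
E
python3 - <<'E'
from h import *
c=dict(np.load("top1.npz")); P=pts(c); z=P[...,2]
m=np.zeros((400,640),bool); m[120:255,165:425]=True
X=np.array([-.256,.967]);X/=np.linalg.norm(X)
C=np.array([.5198,.0074])
for it in range(3):
    Y=np.array([-X[1],X[0]]); d=P[...,:2]-C; a=d@X; b=d@Y
    B=m&(z>.011)&(z<.026)&(abs(b)<.075)&(abs(a)<.3)
    e1=[];e2=[]
    for s in np.arange(-.26,.18,.01):
        k=B&(abs(a-s)<.005)
        if k.sum()>10: e1.append((s,np.percentile(b[k],1)));e2.append((s,np.percentile(b[k],99)))
    e1=np.array(e1);e2=np.array(e2)
    f=[]
    for e in(e1,e2):
        p=np.polyfit(e[:,0],e[:,1],1)
        for _ in range(3):
            r=abs(np.polyval(p,e[:,0])-e[:,1]);g=r<.003;p=np.polyfit(e[g,0],e[g,1],1) if g.sum()>5 else p
        f.append(p)
    sl=(f[0][0]+f[1][0])/2; mid=(f[0][1]+f[1][1])/2
    k=B&(abs(b)<.05); ends=np.percentile(a[k],[.2,99.8])
    print("slope",f,"mid",mid,"ends",ends)
    C=C+Y*mid; X=X+Y*sl; X/=np.linalg.norm(X)
Y=np.array([-X[1],X[0]]); d=P[...,:2]-C; a=d@X; b=d@Y
k=m&(z>.011)&(z<.026)&(abs(b)<.05); e=np.percentile(a[k],[.2,99.8]); print(e, e[1]-e[0])
O=C+X*((e[0]+.320)+(e[1]-.245))/2
print("O",O,"yaw",np.degrees(np.arctan2(X[1],X[0])),"X",X)
d=P[...,:2]-O; a=d@X; b=d@Y
def rep(nm,k): print(nm,k.sum(),"a",np.percentile(a[k],[1,50,99]).round(4),"b",np.percentile(b[k],[1,50,99]).round(4),"z",np.percentile(z[k],[1,50,99]).round(4))
rep("plate",m&(z>.07)&(abs(b)<.04)&(abs(a)<.03))
rep("plateTop",m&(z>.076)&(abs(b)<.04)&(abs(a)<.03))
rep("bridge",m&(z>.06)&(abs(b)<.04)&(a>.08)&(a<.125))
rep("house",m&(z>.06)&(abs(b)<.04)&(a>.126)&(a<.24))
rep("car",m&(z>.033)&(abs(b)<.034)&(a>-.32)&(a<-.05))
rep("roof",m&(z>.063)&(abs(b)<.034)&(a>-.32)&(a<-.05))
rep("carlow",m&(z>.044)&(z<.056)&(abs(b)<.018)&(a>-.32)&(a<-.05))
rep("railL",m&(z>.024)&(z<.033)&(abs(b)>.03)&(abs(b)<.045)&(a<-.02)&(b>0))
rep("railR",m&(z>.024)&(z<.033)&(abs(b)>.03)&(abs(b)<.045)&(a<-.02)&(b<0))
E
```

```text
slope [array([ 0.00865186, -0.05990304]), array([0.00894797, 0.05850599])] mid -0.0006985234266466689 ends [-0.27867393  0.28372765]
slope [array([ 0.00015367, -0.05917973]), array([0.00015674, 0.05920747])] mid 1.3871143690991766e-05 ends [-0.27846432  0.28388776]
slope [array([-9.04688368e-05, -5.92092252e-02]), array([2.09236321e-06, 5.91936374e-02])] mid -7.793900926034159e-06 ends [-0.27846255  0.28389263]
[-0.27846305  0.28389119] 0.5623542415731523
O [0.50983183 0.04635877] yaw 105.33865422277222 X [-0.26452372  0.96437918]
plate 126 a [0.0003 0.0048 0.0103] b [-0.0277  0.0009  0.0274] z [0.0719 0.0813 0.0844]
plateTop 116 a [0.0004 0.0054 0.0104] b [-0.0277 -0.0001  0.0274] z [0.0782 0.0814 0.0844]
bridge 211 a [0.098  0.1046 0.1139] b [-0.0279  0.0023  0.0275] z [0.0623 0.0726 0.0936]
house 871 a [0.1356 0.1829 0.2285] b [-0.023   0.0005  0.0226] z [0.0625 0.0683 0.0742]
car 938 a [-0.2071 -0.1528 -0.1011] b [-0.027   0.0035  0.0303] z [0.0351 0.0515 0.0728]
roof 379 a [-0.1691 -0.1397 -0.1112] b [-0.0159  0.0014  0.0173] z [0.0637 0.0696 0.0734]
carlow 314 a [-0.2082 -0.1825 -0.1001] b [-0.0152  0.0028  0.0177] z [0.0453 0.0502 0.054 ]
railL 352 a [-0.3113 -0.1687 -0.0239] b [0.0309 0.0368 0.0399] z [0.0245 0.0283 0.0321]
railR 345 a [-0.31   -0.1658 -0.0227] b [-0.0406 -0.0369 -0.0337] z [0.0243 0.0282 0.0324]
```

Launcher frame: O=(0.510,0.046), yaw 105.34°. Every size agrees with the description: plate at x 0 to 10 mm, bridge at 98 to 114, housing at 135 to 228. The car's tail is at about −100 mm and its nose at about −209. Moving: shut the fingers, align tool x with launcher x, and go over the lane.

Request:
play_rows(commands=[0, 0, 0.1246, 0, 0, 0, 0, 0, 0, 0.1246, 0, 0, 0, 0, 0, 0, 0.1246, 0, 0, 0, 0, 0, 0, 0.1246, 0, 0, 0, 0, 0, 0, 0.1246, 0, 0, 0, 0])

```text
time_s: 0.52
tcp_pos: [0.2296, 0.4996, 0.2309]
ee_rot: [-180.0, 0.0, 119.3]
ft_force: [0.6, 1.0, 0.0]
opening: 0.0252
```

Request:
play_rows(commands=[0, 0, 0.1246, 0, 0, 0, 0, 0, 0, 0.1246, 0, 0, 0, 0, 0, 0, 0, -39, 10.7, 0, 0, 0, 0, 0, -39, 10.7, 0, 0, 0, 0, 0, -39, 10.7, 0, 0])

```text
time_s: 0.93
tcp_pos: [0.2917, 0.394, 0.2307]
ee_rot: [-180.0, 0.0, 105.4]
ft_force: [1.7, 0.3, 0.5]
opening: 0.0001
```

Request:
play_rows(commands=[0, 0, 0, -39, 10.7, 0, 0, 0, 0, 0, -39, 10.7, 0, 0, 0, 0, 0, -39, 10.7, 0, 0, 0, 0, 0, -39, 10.7, 0, 0, 0, 0, 0, -39, 10.7, 0, 0])

```text
time_s: 1.35
tcp_pos: [0.3952, 0.2196, 0.2313]
ee_rot: [-180.0, -0.0, 105.4]
ft_force: [0.3, 0.5, 0.8]
opening: -0.0003
```

Request:
play_rows(commands=[0, 0, 0, -39, 10.7, 0, 0, 0, 0, 0, -39, 10.7, 0, 0, 0, 0, 0, -39, 10.7, 0, 0, 0, 0, 0, -39, 10.7, 0, 0, 0, 0, 0, -39, 10.7, 0, 0])

```text
time_s: 1.77
tcp_pos: [0.4985, 0.0456, 0.2312]
ee_rot: [-180.0, -0.0, 105.3]
ft_force: [0.2, 1.1, 0.0]
opening: -0.0001
```

```bash
cat >> h.py <<'E'
O=np.array([.50983,.04636]); LX,LY=lframe(O,105.34)
def st():
    s=bot.state(); d=s["tcp_pos"][:2]-O; f=s["ft_force"]
    print("t",s["time_s"],"a,b,z mm",(1000*np.array([d@LX,d@LY,s["tcp_pos"][2]])).round(1),"rpy",s["ee_rot"].round(2),"F a,b,z",np.round([f[:2]@LX,f[:2]@LY,f[2]],2),"open",round(s["opening"],4))
E
python3 -c "
from h import *
st();c=cap('wrist');save(c,'pics/w1.png')"
```

```text
t 1.7667 a,b,z mm [  2.2  11.1 231.2] rpy [-1.7999e+02 -1.0000e-02  1.0534e+02] F a,b,z [ 1.   -0.48  0.02] open -0.0001
```

Request:
play_rows(commands=[0, 0, 0, -24, 5.5, 0, 0, 0, 0, 0, -24, 5.5, 0, 0, 0, 0, 0, 0, 0, 38, 0, 0, 0, 0, 0, 0, 38, 0, 0, 0, 0, 0, 0, 20, 0])

```text
time_s: 2.23
tcp_pos: [0.5197, 0.0039, 0.1313]
ee_rot: [-179.8, -0.1, 105.3]
ft_force: [-0.1, 0.6, -0.7]
opening: -0.0001
```

```bash
python3 -c "
from h import *
st();c=cap('scene');i=cv2.resize(c['img'][160:340,230:470],None,fx=3,fy=3,interpolation=cv2.INTER_CUBIC);cv2.imwrite('pics/s2.png',i[...,::-1]);st()"
```

```text
t 2.2333 a,b,z mm [-43.5   1.7 131.3] rpy [-1.7976e+02 -8.0000e-02  1.0529e+02] F a,b,z [ 0.6  -0.08 -0.66] open -0.0001
t 2.2833 a,b,z mm [-43.    2.7 128.8] rpy [-1.7953e+02 -1.6000e-01  1.0531e+02] F a,b,z [ 0.98  0.97 -4.25] open -0.0
```

View pics/s2.png

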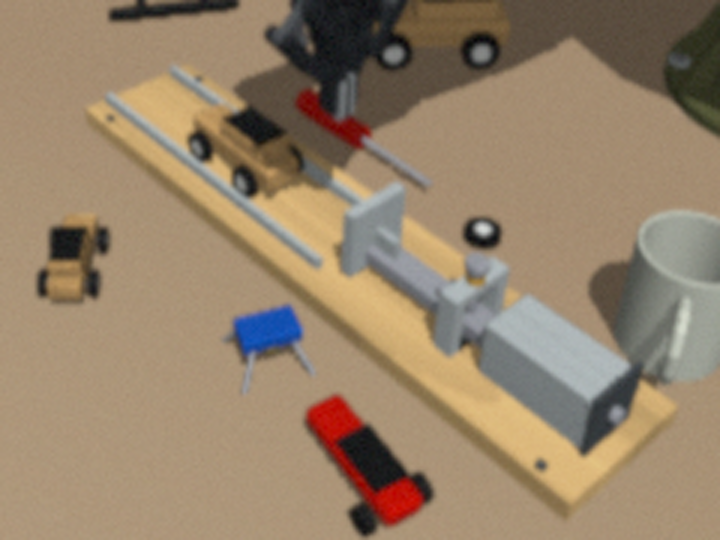

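The view shows the closed fingertips (345,110) hovering over the lane between the car and the plate. The reading had drifted, so I'll let it settle and check again.

Request:
play_rows(commands=[0, 0, 0, 0, 0, 0, 0, 0, 0, 0, 0, 0, 0, 0, 0, 0, 0, 0, 0, 0, 0, 0, 0, 0, 0, 0, 0, 0, 0, 0, 0, 0, 0, 0, 0])

```text
time_s: 2.7
tcp_pos: [0.5217, 0.0043, 0.1365]
ee_rot: [179.9, 0.0, 105.4]
ft_force: [0.4, 0.4, 1.6]
opening: 0.0002
```

```bash
python3 -c "
from h import *
st()"
```

```text
t 2.7 a,b,z mm [-43.7  -0.4 136.5] rpy [1.7989e+02 4.0000e-02 1.0535e+02] F a,b,z [ 0.25 -0.53  1.61] open 0.0002
```

Request:
play_rows(commands=[0, 0, 0, 0, 0, 15, 0, 0, 0, 0, 0, 0, 25, 0, 0, 0, 0, 0, 0, 25, 0, 0, 0, 0, 0, 0, 22, 0, 0, 0, 0, 0, 0, 12, 0])

```text
time_s: 3.12
tcp_pos: [0.5206, 0.0043, 0.0346]
ee_rot: [-179.9, -0.0, 105.3]
ft_force: [0.1, 0.9, -0.6]
opening: 0.0
```

Request:
play_rows(commands=[0, 0, 0, 0, 0, 0, 0, 0, 0, 0, 0, 0, 0, 0, 0, 0, 0, 7, 0, 0, 0, 0, 0, 0, 7, 0, 0, 0, 0, 0, 0, 6, 0, 0, 0])

```text
time_s: 3.53
tcp_pos: [0.5162, 0.0244, 0.0373]
ee_rot: [179.9, 0.0, 105.4]
ft_force: [0.3, -0.2, -1.1]
opening: -0.0003
```

```bash
python3 -c "
from h import *
st()"
```

```text
t 3.5333 a,b,z mm [-22.9  -0.4  37.3] rpy [1.7991e+02 2.0000e-02 1.0535e+02] F a,b,z [-0.25 -0.24 -1.06] open -0.0003
```

Request:
play_rows(commands=[0, 0, 0, 4, 0, 0, 0, 0, 0, 0, 4, 0, 0, 0, 0, 0, 0, 4, 0, 0, 0, 0, 0, 0, 3, 0, 0, 0, 0, 0, 0, 0, 0, 0, 0])

```text
time_s: 3.95
tcp_pos: [0.5121, 0.0383, 0.0365]
ee_rot: [180.0, 0.0, 105.4]
ft_force: [0.5, -2.7, 1.4]
opening: 0.0
```

```bash
python3 -c "
from h import *
st()"
```

```text
t 3.95 a,b,z mm [-8.4 -0.1 36.5] rpy [1.7997e+02 2.0000e-02 1.0536e+02] F a,b,z [-2.78  0.21  1.43] open 0.0
```

Request:
play_rows(commands=[0, 0, 0, 10, 0, 0, 0, 0, 0, 0, 10, 0, 0, 0, 0, 0, 0, 10, 0, 0, 0, 0, 0, 0, 10, 0, 0, 0, 0, 0, 0, 6, 0, 0, 0])

```text
time_s: 4.37
tcp_pos: [0.5002, 0.0824, 0.0365]
ee_rot: [179.9, 0.1, 105.3]
ft_force: [3.4, -8.4, 1.9]
opening: -0.0002
```

```bash
cat > plate.py <<'E'
from h import *
import sys
st(); c=cap('top'); P=pts(c); z=P[...,2]; d=P[...,:2]-O; a=d@LX; b=d@LY
k=(z>.074)&(z<.086)&(abs(b)<.03)&(a>-.03)&(a<.09)
if k.sum(): print("plate top",k.sum(),np.percentile(a[k],[2,50,98]).round(4))
k=(z>.044)&(z<.056)&(abs(b)<.018)&(a>-.32)&(a<.03); print("car",k.sum(),np.percentile(a[k],[1,99]).round(4) if k.sum() else "")
cv2.imwrite(sys.argv[1],cv2.resize(c["img"][125:255,165:425],None,fx=3,fy=3,interpolation=cv2.INTER_CUBIC)[...,::-1])
st()
E
python3 plate.py pics/p1.png
```

```text
t 4.3667 a,b,z mm [37.3 -0.2 36.5] rpy [1.7994e+02 5.0000e-02 1.0534e+02] F a,b,z [-8.96 -1.04  1.92] open -0.0002
car 315 [-0.2084 -0.1001]
t 4.4167 a,b,z mm [37.9 -0.3 36.5] rpy [1.7994e+02 4.0000e-02 1.0536e+02] F a,b,z [-7.32 -0.51  1.14] open 0.0002
```

Request:
play_rows(commands=[0, 0, 0, 4, 0, 0, 0, 0, 0, 0, 4, 0, 0, 0, 0, 0, 0, 1, 0, 0, 0, 0, 0, 0, 0, 0, 0, 0, 0, 0, 0, 0, 0, 0, 0])

```text
time_s: 4.83
tcp_pos: [0.498, 0.0904, 0.0365]
ee_rot: [179.9, 0.1, 105.3]
ft_force: [3.0, -7.7, 1.6]
opening: -0.0
```

Run:
```python
from h import *
st();c=cap('scene');i=cv2.resize(c['img'][200:300,320:440],None,fx=5,fy=5,interpolation=cv2.INTER_CUBIC);cv2.imwrite('pics/s3.png',i[...,::-1])
P=pts(c);z=P[...,2];d=P[...,:2]-O;a=d@LX;b=d@LY
k=(z>.030)&(z<.079)&(b<.03)&(b>-.03)&(a>0.02)&(a<.09)
for lo in (.03,.05,.065): 
  q=k&(z>lo)&(z<lo+.015); print(lo,q.sum(),np.percentile(a[q],[2,50,98]).round(4),np.percentile(b[q],[2,98]).round(3))
st()
```

```text
t 4.8333 a,b,z mm [45.6 -0.3 36.5] rpy [1.7995e+02 6.0000e-02 1.0533e+02] F a,b,z [-8.2  -0.85  1.57] open -0.0
0.03 81 [0.0618 0.069  0.0837] [-0.03   0.023]
0.05 118 [0.039  0.0679 0.0857] [-0.029  0.023]
0.065 86 [0.0475 0.0676 0.069 ] [-0.03   0.024]
t 4.8833 a,b,z mm [45.5 -0.3 36.5] rpy [1.7995e+02 6.0000e-02 1.0532e+02] F a,b,z [-7.88 -0.18  1.62] open -0.0002
```

View pics/s3.png

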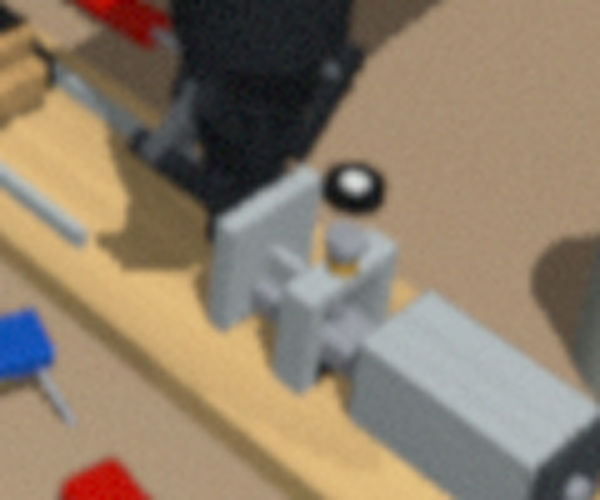

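The plate is nearly back: its back face measures about 68 mm, so the slide is about 57 mm. Creeping on until the end stop shows in the force.

Request:
play_rows(commands=[0, 0, 0, 1, 0, 0, 0, 0, 0, 0, 1, 0, 0, 0, 0, 0, 0, 0, 0, 0, 0, 0, 0, 0, 0, 0, 0, 0, 0, 0, 0, 0, 0, 0, 0])

```text
time_s: 5.3
tcp_pos: [0.4976, 0.0919, 0.0365]
ee_rot: [179.9, 0.1, 105.3]
ft_force: [3.7, -11.4, 1.8]
opening: -0.0003
```

Request:
play_rows(commands=[0, 0, 0, 1, 0, 0, 0, 0, 0, 0, 0.5, 0, 0, 0, 0, 0, 0, 0, 0, 0, 0, 0, 0, 0, 0, 0, 0, 0, 0, 0, 0, 0, 0, 0, 0])

```text
time_s: 5.72
tcp_pos: [0.4976, 0.0922, 0.0366]
ee_rot: [179.9, 0.2, 105.3]
ft_force: [6.3, -23.5, 0.5]
opening: -0.0001
```

```bash
python3 -c "
from h import *
st()"
```

```text
t 5.7167 a,b,z mm [47.4 -0.3 36.6] rpy [1.7994e+02 1.7000e-01 1.0529e+02] F a,b,z [-24.37   0.11   0.46] open -0.0001
```

The end stop is reached at 24 N. Now letting go.

Request:
play_rows(commands=[0, 0, 0, -8, 0, 0, 0, 0, 0, 0, -14, 0, 0, 0, 0, 0, 0, -16, 0, 0, 0, 0, 0, 0, -14, 0, 0, 0, 0, 0, 0, -8, 0, 0, 0])

```text
time_s: 6.13
tcp_pos: [0.5126, 0.0354, 0.0362]
ee_rot: [-180.0, -0.0, 105.3]
ft_force: [0.3, -0.5, 0.3]
opening: -0.0
```

Request:
play_rows(commands=[0, 0, 0, -8, 0, 0, 0, 0, 0, 0, -6, 0, 0, 0, 0, 0, 0, 0, 0, 0, 0, 0, 0, 0, 0, 0, 0, 0, 0, 0, 0, 0, 0, 0, 0])

```text
time_s: 6.55
tcp_pos: [0.516, 0.0235, 0.0363]
ee_rot: [-180.0, -0.0, 105.4]
ft_force: [-0.5, -0.6, 0.6]
opening: 0.0003
```

Request:
play_rows(commands=[0, 0, 0, 0, 0, -15, 0, 0, 0, 0, 0, 0, -25, 0, 0, 0, 0, 0, 0, -30, 0, 0, 0, 0, 0, 0, -25, 0, 0, 0, 0, 0, 0, -10, 0])

```text
time_s: 6.97
tcp_pos: [0.5171, 0.0236, 0.1447]
ee_rot: [179.8, 0.1, 105.4]
ft_force: [1.0, 0.4, 0.7]
opening: -0.0003
```

Request:
play_rows(commands=[0, 0, 0, -20, 0, 0, 0, 0, 0, 0, -35, 0, 0, 0, 0, 0, 0, -35, 0, 0, 0, 0, 0, 0, -35, 0, 0, 0, 0, 0, 0, -35, 0, 0, 0])

```text
time_s: 7.38
tcp_pos: [0.5585, -0.1323, 0.1407]
ee_rot: [-180.0, -0.0, 105.4]
ft_force: [0.8, 1.0, -0.3]
opening: -0.0004
```

Request:
play_rows(commands=[0, 0, 0, -25, 0, 0, 0, 0, 0, 0, -15, 0, 0, 0, 0, 0, 0, -7, 0, 0, 0, 0, 0, 0, 0, 0, 0, 0, 0, 0, 0, 0, 0, 0, 0])

```text
time_s: 7.8
tcp_pos: [0.5707, -0.1754, 0.1409]
ee_rot: [-180.0, -0.0, 105.4]
ft_force: [0.6, 0.1, -0.2]
opening: -0.0002
```

```bash
python3 plate.py pics/p2.png
```

```text
t 7.8 a,b,z mm [-230.    -0.   140.9] rpy [-1.7997e+02 -4.0000e-02  1.0538e+02] F a,b,z [-0.05 -0.61 -0.2 ] open -0.0002
plate top 124 [0.0298 0.0344 0.0399]
car 51 [-0.1102  0.0299]
t 7.85 a,b,z mm [-2.297e+02 -2.000e-01  1.411e+02] rpy [-1.7998e+02 -3.0000e-02  1.0541e+02] F a,b,z [ 0.28 -0.11 -0.59] open 0.0001
```

View pics/p2.png

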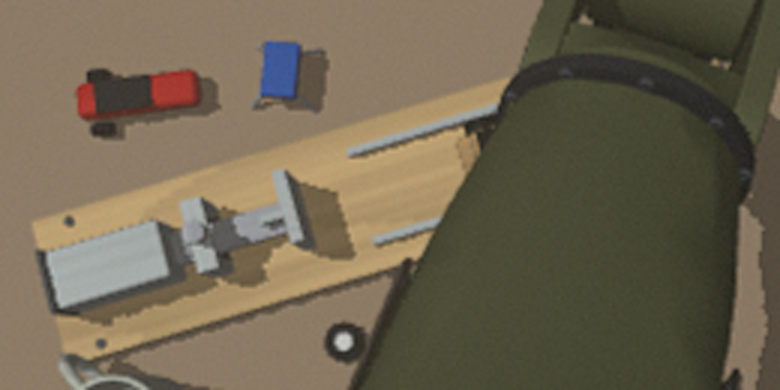

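The plate is caught at mid position, with its front face at 29.8 mm. Now lowering in front of the car's nose.

Request:
play_rows(commands=[0, 0, 0, -10, 0, 0, 0, 0, 0, 0, 0, 0, 20, 0, 0, 0, 0, 0, 0, 30, 0, 0, 0, 0, 0, 0, 30, 0, 0, 0, 0, 0, 0, 18, 0])

```text
time_s: 8.27
tcp_pos: [0.5727, -0.1855, 0.0406]
ee_rot: [-179.9, -0.1, 105.4]
ft_force: [0.5, 0.8, -1.6]
opening: 0.0002
```

Request:
play_rows(commands=[0, 0, 0, 0, 0, 6, 0, 0, 0, 0, 0, 0, 4, 0, 0, 0, 0, 0, 0, 0, 0, 0, 0, 0, 0, 0, 0, 0, 0, 0, 0, 0, 0, 0, 0])

```text
time_s: 8.68
tcp_pos: [0.5743, -0.1864, 0.0348]
ee_rot: [179.9, 0.1, 105.4]
ft_force: [0.1, -0.8, 0.3]
opening: 0.0
```

Request:
play_rows(commands=[0, 0, 0, 5, 0, 0, 0, 0, 0, 0, 5, 0, 0, 0, 0, 0, 0, 4, 0, 0, 0, 0, 0, 0, 4, 0, 0, 0, 0, 0, 0, 4, 0, 0, 0])

```text
time_s: 9.1
tcp_pos: [0.5677, -0.1645, 0.0335]
ee_rot: [180.0, 0.0, 105.4]
ft_force: [0.6, -0.0, 0.6]
opening: 0.0001
```

Request:
play_rows(commands=[0, 0, 0, 4, 0, 0, 0, 0, 0, 0, 4, 0, 0, 0, 0, 0, 0, 4, 0, 0, 0, 0, 0, 0, 4, 0, 0, 0, 0, 0, 0, 4, 0, 0, 0])

```text
time_s: 9.52
tcp_pos: [0.5624, -0.1454, 0.0333]
ee_rot: [180.0, 0.0, 105.3]
ft_force: [1.1, -1.5, 0.8]
opening: -0.0004
```

```bash
cat > car.py <<'E'
from h import *
st();c=cap('scene');P=pts(c);z=P[...,2];d=P[...,:2]-O;a=d@LX;b=d@LY
h=cv2.cvtColor(c["img"],cv2.COLOR_RGB2HSV)
k=(z>.030)&(z<.050)&(abs(b)<.018)&(a>-.2)&(a<.03)
print("tail",k.sum(),np.percentile(a[k],[50,90,98]).round(4))
k=(z>.064)&(z<.072)&(abs(b)<.02)&(a>-.2)&(a<.02)&(h[...,2]<60)
print("roof",k.sum(),np.percentile(a[k],[2,98]).round(4) if k.sum() else 0)
k=(z>.070)&(z<.086)&(abs(b)<.03)&(a>-.0)&(a<.06); print("plate",k.sum(),np.percentile(a[k],[2,50,98]).round(4))
cv2.imwrite('pics/s4.png',cv2.resize(c['img'][160:310,270:430],None,fx=4,fy=4,interpolation=cv2.INTER_CUBIC)[...,::-1])
E
python3 car.py
```

```text
t 9.5167 a,b,z mm [-1.988e+02  1.000e-01  3.330e+01] rpy [179.99   0.   105.34] F a,b,z [-1.7  -0.67  0.79] open -0.0004
tail 83 [-0.0807 -0.0783 -0.0774]
roof 67 [-0.1972 -0.0981]
plate 154 [0.0291 0.0378 0.0399]
```

Request:
play_rows(commands=[0, 0, 0, 5, 0, 0, 0, 0, 0, 0, 5, 0, 0, 0, 0, 0, 0, 5, 0, 0, 0, 0, 0, 0, 5, 0, 0, 0, 0, 0, 0, 5, 0, 0, 0])

```text
time_s: 9.98
tcp_pos: [0.5556, -0.1211, 0.0333]
ee_rot: [-180.0, -0.0, 105.3]
ft_force: [0.7, -1.1, -0.2]
opening: -0.0002
```

Request:
play_rows(commands=[0, 0, 0, 5, 0, 0, 0, 0, 0, 0, 5, 0, 0, 0, 0, 0, 0, 5, 0, 0, 0, 0, 0, 0, 5, 0, 0, 0, 0, 0, 0, 5, 0, 0, 0])

```text
time_s: 10.4
tcp_pos: [0.549, -0.097, 0.0333]
ee_rot: [-180.0, -0.0, 105.3]
ft_force: [0.8, -0.9, 0.5]
opening: 0.0001
```

Request:
play_rows(commands=[0, 0, 0, 5, 0, 0, 0, 0, 0, 0, 5, 0, 0, 0, 0, 0, 0, 5, 0, 0, 0, 0, 0, 0, 5, 0, 0, 0, 0, 0, 0, 5, 0, 0, 0])

```text
time_s: 10.82
tcp_pos: [0.5424, -0.0729, 0.0333]
ee_rot: [-180.0, -0.0, 105.3]
ft_force: [0.4, -0.4, -0.1]
opening: -0.0002
```

Request:
play_rows(commands=[0, 0, 0, 4, 0, 0, 0, 0, 0, 0, 4, 0, 0, 0, 0, 0, 0, 3, 0, 0, 0, 0, 0, 0, 2, 0, 0, 0, 0, 0, 0, 1, 0, 0, 0])

```text
time_s: 11.23
tcp_pos: [0.5388, -0.0596, 0.0333]
ee_rot: [180.0, 0.0, 105.4]
ft_force: [-0.2, -1.4, -1.0]
opening: -0.0003
```

```bash
python3 car.py
```

```text
t 11.2333 a,b,z mm [-1.099e+02  1.000e-01  3.330e+01] rpy [180.     0.   105.35] F a,b,z [-1.33  0.59 -0.99] open -0.0003
tail 44 [-0.0866  0.0097  0.0103]
roof 85 [-0.1091 -0.0087]
plate 149 [0.0294 0.0379 0.0398]
```

View pics/s4.png

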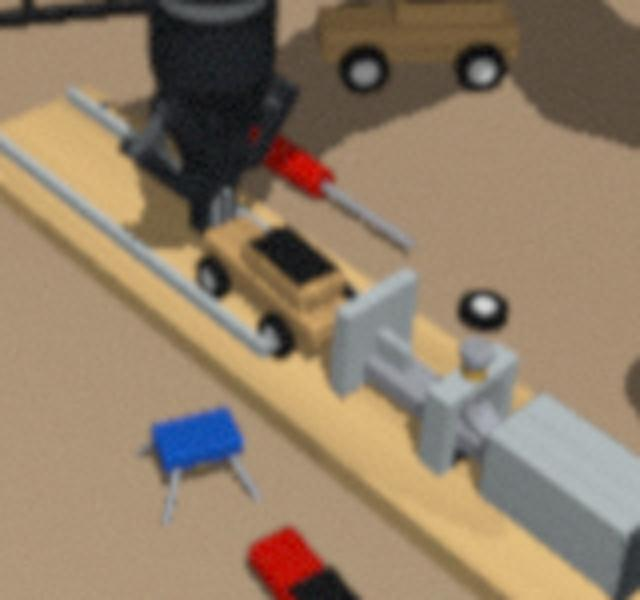

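The car is in the lane with its tail about 18 mm from the plate (gap at 325,350). Continuing gently.

Request:
play_rows(commands=[0, 0, 0, 3, 0, 0, 0, 0, 0, 0, 3, 0, 0, 0, 0, 0, 0, 3, 0, 0, 0, 0, 0, 0, 3, 0, 0, 0, 0, 0, 0, 2, 0, 0, 0])

```text
time_s: 11.7
tcp_pos: [0.5351, -0.046, 0.0333]
ee_rot: [180.0, -0.0, 105.4]
ft_force: [0.4, -0.8, -0.3]
opening: 0.0005
```

Request:
play_rows(commands=[0, 0, 0, 1, 0, 0, 0, 0, 0, 0, 0.7, 0, 0, 0, 0, 0, 0, 0, 0, 0, 0, 0, 0, 0, 0, 0, 0, 0, 0, 0, 0, 0, 0, 0, 0])

```text
time_s: 12.12
tcp_pos: [0.5347, -0.0448, 0.0333]
ee_rot: [-180.0, -0.0, 105.3]
ft_force: [-0.4, 0.4, -0.3]
opening: -0.0001
```

```bash
python3 car.py; python3 -c "
from h import *
st()"
```

```text
t 12.1167 a,b,z mm [-94.5   0.1  33.3] rpy [-180.     -0.    105.34] F a,b,z [ 0.48  0.25 -0.33] open -0.0001
tail 27 [-0.083  -0.0724 -0.0695]
roof 84 [-0.0932  0.006 ]
plate 198 [0.0013 0.0352 0.0398]
t 12.1667 a,b,z mm [-94.5   0.1  33.3] rpy [-180.     -0.    105.34] F a,b,z [0.67 0.17 0.39] open -0.0002
```

Request:
play_rows(commands=[0, 0, 0, 0.5, 0, 0, 0, 0, 0, 0, 0.5, 0, 0, 0, 0, 0, 0, 0.5, 0, 0, 0, 0, 0, 0, 0, 0, 0, 0, 0, 0, 0, 0, 0, 0, 0])

```text
time_s: 12.58
tcp_pos: [0.5343, -0.0433, 0.0333]
ee_rot: [180.0, 0.0, 105.3]
ft_force: [-0.7, -0.8, -0.5]
opening: -0.0004
```

Request:
play_rows(commands=[0, 0, 0, 0.5, 0, 0, 0, 0, 0, 0, 0.3, 0, 0, 0, 0, 0, 0, 0, 0, 0, 0, 0, 0, 0, 0, 0, 0, 0, 0, 0, 0, 0, 0, 0, 0])

```text
time_s: 13.0
tcp_pos: [0.5342, -0.0427, 0.0333]
ee_rot: [180.0, 0.0, 105.3]
ft_force: [2.8, -4.4, -0.2]
opening: 0.0001
```

```bash
python3 car.py; python3 -c "
from h import *
st()"
```

```text
t 13.0 a,b,z mm [-92.3   0.   33.3] rpy [1.7999e+02 2.0000e-02 1.0534e+02] F a,b,z [-5.01 -1.56 -0.18] open 0.0001
tail 25 [-0.0836 -0.0712 -0.0602]
roof 94 [-0.088   0.0092]
plate 208 [0.0014 0.0352 0.0403]
t 13.05 a,b,z mm [-92.3   0.   33.4] rpy [1.7998e+02 2.0000e-02 1.0534e+02] F a,b,z [-5.33 -0.7  -1.06] open -0.0004
```

Contact at about 5 N: the tail is against the plate, right where I predicted (TCP −92.7). Backing off slowly, then up and clear.

Request:
play_rows(commands=[0, 0, 0, -1, 0, 0, 0, 0, 0, 0, -2, 0, 0, 0, 0, 0, 0, -6, 0, 0, 0, 0, 0, 0, -10, 0, 0, 0, 0, 0, 0, -10, 0, 0, 0])

```text
time_s: 13.47
tcp_pos: [0.542, -0.0713, 0.0333]
ee_rot: [-180.0, -0.0, 105.4]
ft_force: [-0.2, -0.6, 0.6]
opening: 0.0004
```

Request:
play_rows(commands=[0, 0, 0, 0, 0, -10, 0, 0, 0, 0, 0, 0, -30, 0, 0, 0, 0, 0, 0, -40, 0, 0, 0, 0, 0, 0, -40, 0, 0, 0, 0, 0, 0, -30, 0])

```text
time_s: 13.88
tcp_pos: [0.542, -0.0708, 0.1874]
ee_rot: [179.9, 0.1, 105.3]
ft_force: [0.4, 0.4, 0.9]
opening: -0.0001
```

Request:
play_rows(commands=[0, 0, 0, -20, 0, 0, 0, 0, 0, 0, -35, 0, 0, 0, 0, 0, 0, -35, 0, 0, 0, 0, 0, 0, -35, 0, 0, 0, 0, 0, 0, -20, 0, 0, 0])

```text
time_s: 14.3
tcp_pos: [0.5803, -0.2136, 0.1841]
ee_rot: [180.0, 0.0, 105.2]
ft_force: [-0.8, 0.8, -0.4]
opening: -0.0002
```

Request:
play_rows(commands=[0, 0, 0, 0, 0, 0, 0, 0, 0, 0, 0, 0, 0, 0, 0, 0, 0, 0, 0, 0, 0, 0, 0, 0, 0, 0, 0, 0, 0, 0, 0, 0, 0, 0, 0])

```text
time_s: 14.72
tcp_pos: [0.5802, -0.2095, 0.1837]
ee_rot: [180.0, 0.0, 105.4]
ft_force: [-0.7, -0.5, -0.2]
opening: -0.0001
```

```bash
python3 car.py; python3 plate.py pics/p3.png
python3 - <<'E'
from h import *
c=cap('top');P=pts(c);z=P[...,2];d=P[...,:2]-O;a=d@LX;b=d@LY
k=(z>.044)&(z<.056)&(abs(b)<.03)&(a>-.1)&(a<.028)
if k.sum():print("car a,b",np.percentile(a[k],[1,99]),np.percentile(b[k],[1,50,99]))
E
```

```text
t 14.7167 a,b,z mm [-2.653e+02 -2.000e-01  1.837e+02] rpy [1.7998e+02 1.0000e-02 1.0541e+02] F a,b,z [-0.29  0.85 -0.2 ] open -0.0001
tail 13 [-0.0774 -0.0673 -0.0634]
roof 70 [-0.0343  0.0089]
plate 196 [0.0016 0.036  0.0398]
t 14.7667 a,b,z mm [-2.654e+02 -2.000e-01  1.836e+02] rpy [1.7999e+02 1.0000e-02 1.0540e+02] F a,b,z [ 0.13 -0.17  0.91] open -0.0001
plate top 120 [0.0298 0.0344 0.0397]
car 327 [-0.0809  0.0288]
t 14.8167 a,b,z mm [-2.655e+02 -1.000e-01  1.836e+02] rpy [1.7999e+02 1.0000e-02 1.0539e+02] F a,b,z [-1.46 -0.76 -0.03] open 0.0001
car a,b [-0.08070666  0.02698104] [-0.02870354  0.00151393  0.02717388]
```

View pics/p3.png

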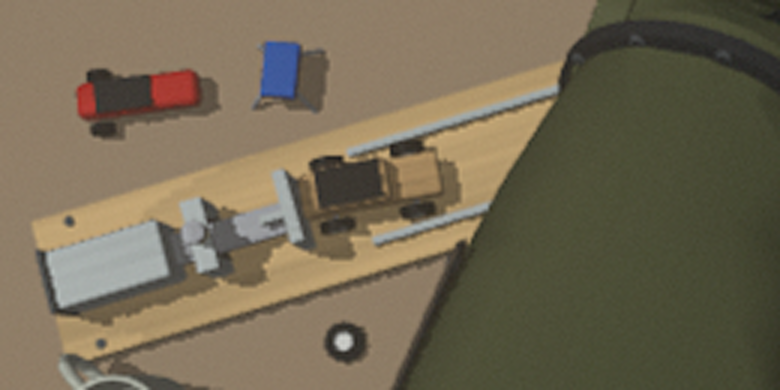

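View pics/s4.png

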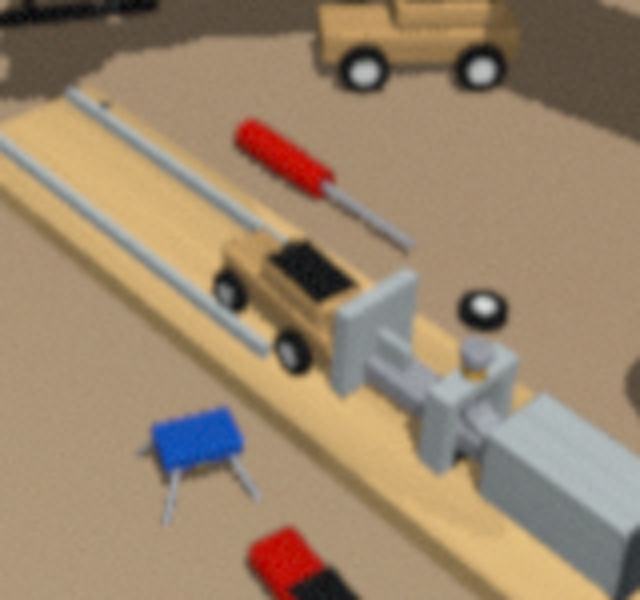

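Both views show the car on its wheels on the centre line, with its tail at the plate (tail about 29 mm, plate 29.8 mm). The plate is caught at mid position, the arm is clear, and the bystanders in view haven't moved. Handing in.

```bash
python3 -c "
from h import *
print(bot.job_done())"
```

```text
the job is handed in; nothing more can be done
None
```

The launcher is set for a half-power run and the job is handed in; no verdict is reported.

**What I did:** With the fingers shut I pushed the plate back to its end stop (about 24 N at the stop) and let go. It came back and caught at mid position. I then pushed the middle-sized car, the one in the lane, by its nose until its tail met the plate at about 5 N. Last, I backed off and raised the arm clear.

**Last checks:**
- **Plate:** its front face measured at 29.8 mm, so it is caught at mid position.
- **Car:** its tail is at about 29 mm, touching or within 1–2 mm of the plate. It is about 1 mm off the centre line and on its wheels.
- **Robot:** it touches nothing, and the clock stood at about 15 s of the 54 allowed.
- **Bystanders:** the racer, crawler, screwdriver and spare wheel look unmoved. The mug and helicopter were only partly in the last crops, but the arm never went near them.

**Checks that disagreed:** The scene camera could no longer measure the tail once the plate hid it, so the final tail position comes from the top camera and the contact force. Early on, the arm swung a few millimetres after one fast descent, so I moved more slowly after that.

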